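# Tighten the brass lens ring with the pin wrench

### The arm

A 7-joint arm with a two-finger parallel gripper is mounted at the origin on the work surface; the furniture and walls round the work are solid. World frame = base frame: x ahead of the robot, y to its left, z up, the work surface at z = 0. Lengths are in m, angles in rad, forces in N, time in s.
With the tool pointing down it reaches from about 0.425 to 0.875 m from the base axis. Payload 4.7 kg.
Tool frame: the origin (TCP) lies on the centre line of the jaws, within the pads' length; the fingertips stand ahead of it and the grasp point (between the pads) lies 2 mm behind it (nose_length is the z of the fingertips in the tool frame, in m); z points along the fingers, y is the line along which they close (so a half turn about z gives the same grasp; the last joint's range is limited). The gripper opens to 87 mm and grips with 3 to 60 N. Pads are 19 mm wide; open, the fingers measure 117 mm over their backs; the gripper's body (75 mm by 190 mm) begins 51 mm behind the grasp point.
Start: joints at [-1.179, 0.321, -0.07, 1.45, 0.023, 1.371, -0.057], TCP at [0.24, 0.604, 0.24] pointing down, gripper open.
Joint ranges: [-2.86, 2.86], [-0.3, 2.09], [-1.38, 1.24], [0.06, 2.45], [-1.56, 4.7], [0.09, 2.05], [-2.69, 2.69]. Speed limits (rad/s): [2.57, 2.57, 3.14, 3.14, 3.14, 3.14, 3.14].

### API

Orientations are given as a rotation vector (axis times angle).
In Python, from bench import * gives the robot as it stands.
- The arm moves only by the tool send_rows, never from a script. Its arguments are lists of equal length, an entry for each row: "xyz": the shift along the tool's x, y, z in mm, a list of three; "dr": the turn, a rotation vector about the tool's x, y, z in rad, a list of three. A call has exactly 10 rows; each row is the pose to reach, as a shift and turn from the pose commanded when the call began, along the tool's axes at that moment; what a row does not reach only later rows make up. A row lasts 1/12 s, in which the tool goes at most 41.7 mm and 7.16 degrees, less where a joint would pass 70% of its speed; a pose out of reach is approached as far as the arm can. A call with a gripper value outside its range is refused whole. "jaw" is the finger opening in mm, from 0 to 87, set as the call begins (left out, the last holds). The fingers move at their own pace and stop on an object; "grip_force" is the grip in N (left out, the last holds). Time passes only in rows, so rows that repeat a pose let the fingers close, or fill a call up. It gives the time, the measured TCP pose, the force, the opening and the grip force at its end, in the units of the state.
- get_state(): the state, without advancing time (a new reading comes with each control period).
- get_image(name): name is "scene" or "top"; returns the picture (384x512x3 uint8, red, green, blue); there is no depth.
- calibration(name): a dict with "vfov" (degrees; the focal length in pixels is half the picture's height over the tangent of half this angle, whatever the lens; pixels are square), "cx", "cy" (the principal point, pixels), "rvec" (rotation vector, rad) and "tvec" (3), from world to camera coordinates, as OpenCV has them. Camera axes: x right, y down, z forward; pixel columns grow to the right and rows downward; lengths in m; the calibration is good to about 2 mm. A picture is of the moment at which its call begins. calibration takes no time and is no camera call.
- close_job(): hands the job in; it is judged then, once.
The state is a dict: "time": time; "joint_positions": joint angles; "qd": joint speeds; "joint_torque": joint torques, N m; "position": TCP position; "tool_rot": TCP orientation; "ft_force": force on the tool from outside, world axes, zero at the start; "torque": the same for the moment, N m; "grip_width": opening from 0.0 (shut) to 1.0 (fully open); "grip_force": force on a finger pad.
Only numpy, scipy, OpenCV 4.12 (cv2) and the standard library are available. Lean on these libraries where they do the work, as an engineer would, in place of code of your own. Each camera call takes 0.05 s, during which the arm holds its last target. There are 200 camera calls.

### The job

Tighten the brass lens ring of the bench magnifier: take the orange-handled pin wrench from its wooden block, set both its pins in the two holes of the brass ring until the bar rests on the ring, and turn the ring clockwise as far as it goes. Let go, leaving the wrench standing in the brass ring. Do not turn the silver ring of the other magnifier.

Things in the scene. Friction and masses are not known exactly. Their poses are not given: they have to be found in the camera images.
- pin_wrench: Loose wrench, 0.22 kg. Origin: middle of underside of its steel bar (124 mm along x, 18 wide, 10 thick); z up. Two pins at x = +/-50 mm, 10 mm thick, tapered, reach 11 mm below origin. Orange handle to grip: 44 mm along x, 20 thick along y, 16 to 70 mm above origin. Both ends alike. Starts upright in a wooden block, pins in its holes: lift 15 mm straight up first.
- brass_ring_face (a point): Centre of the brass ring's upper face, 38 mm above the table; z up, turns with the ring. Ring 132 mm outside, 68 mm bore, on a black housing (152 mm across) fixed to the table; the lens in it stays below the face. Two holes at x = +/-50 mm, 22 mm wide, 12 mm deep. The wrench fits either way round.
- brass_ring (a joint): Turn of the brass ring, rad, growing clockwise seen from above. Starts loose at 0.2 to 0.5; firm stop at 1.2 is fully tight, where the ring's red dot meets the white line on the housing. Light friction (0.12 N m); stays where left. The pins have play: centred, the wrench turns about 0.13 rad before it pushes the ring.
- silver_ring_dot (a point): Red dot on the silver-grey ring of the other, otherwise equal magnifier (same size and height), 57 mm from that ring's centre along +y of this frame; x is parallel to the line of its holes. That ring turns as easily: leave it alone. The two magnifiers may stand in either order.
Not all that is in view belongs to the job. Leave any turquoise look-alike of the part that bears brass_ring_face alone.

How it is judged:
By the outcome, as a careful person would: the job done as asked, in the order asked, and still so for the second after the job is handed in, with the robot touching nothing.
It also fails if it takes over 45 s, if anything falls off the work surface, if the arm or the gripper's body presses on something with over 40 N, if the wrist force passes 120 N, or if a joint passes its speed limit or range.

## Working session

There is one attempt and no reset: what is moved stays moved. The work goes in short steps, Python scripts to look and compute and a tool call to move; the robot and the scene stay as the last step left them, time stands still between calls to the robot, and variables do not carry over. Pictures are saved under pics/ and viewed, at most 12 in all, crops included, and the job is handed in when it is done.

Besides the shell and the picture viewer there is one more tool, called after "Emit:" by a JSON object that holds its "api" and its "payload". send_rows: Moves the arm, as the interface text tells. Its arguments: {"type":"object","properties":{"xyz":{"type":"array"},"dr":{"type":"array"},"jaw":{"type":"number"},"grip_force":{"type":"number"}},"required":["xyz","dr"]}

```bash
mkdir -p pics; ls; python3 - <<'E'
from bench import *
import cv2
for n in("scene","top"):
    cv2.imwrite(f"pics/{n}0.png",cv2.resize(get_image(n)[:,:,::-1],(800,600),interpolation=cv2.INTER_CUBIC)); print(n,calibration(n))
s=get_state();print(s)
E
```

```text
pics
scene {'vfov': 51.152390833596215, 'cx': 254.40569202689215, 'cy': 196.17642271119394, 'rvec': array([ 2.09496309, -0.65234212,  0.32748653]), 'tvec': array([-0.35983598,  0.19517126,  0.74890377])}
top {'vfov': 46.582339816549094, 'cx': 259.1885271232204, 'cy': 183.64482688804384, 'rvec': array([ 2.17879079, -2.12510373,  0.15932295]), 'tvec': array([-0.00262578,  0.4599331 ,  1.15628846])}
{'time': 0.1, 'joint_positions': array([-1.17887639,  0.32171003, -0.07008991,  1.45155402,  0.02259963,
        1.37079468, -0.05689385]), 'qd': array([-0.00027771, -0.00117212, -0.00113096, -0.00480829, -0.000649  ,
        0.00052636,  0.00032625]), 'joint_torque': array([ 2.42925125e-04, -4.92571771e+01, -4.05587945e-01, -3.13397849e+01,
       -6.41003600e-02,  3.95761861e-02,  7.17098010e-05]), 'position': array([0.23965059, 0.60370754, 0.23859562]), 'tool_rot': array([-5.89852153e-01, -3.08549176e+00,  2.61380324e-03]), 'ft_force': array([-0.30506939,  0.83515172,  0.35814786]), 'torque': array([ 0.02096747, -0.01796372, -0.02809192]), 'grip_force': 0.0, 'grip_width': 1.0019439217637152}
```

View pics/top0.png

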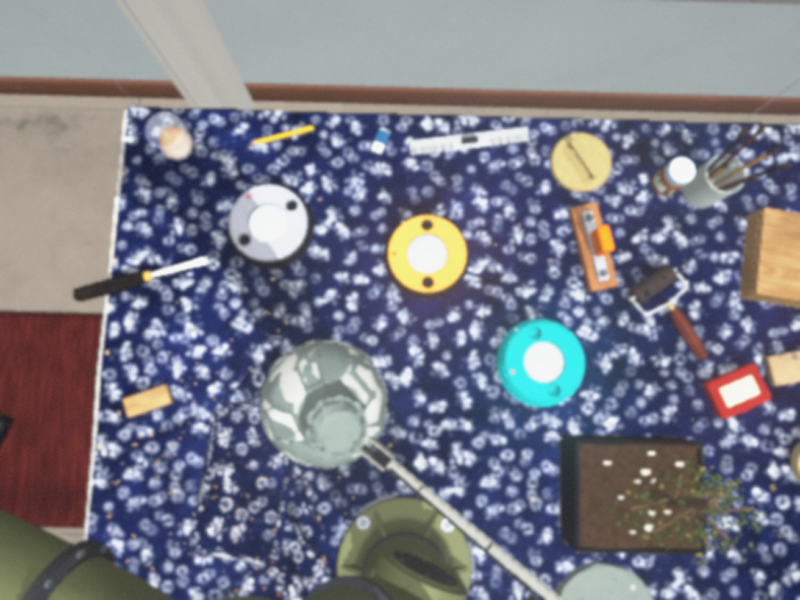

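View pics/scene0.png

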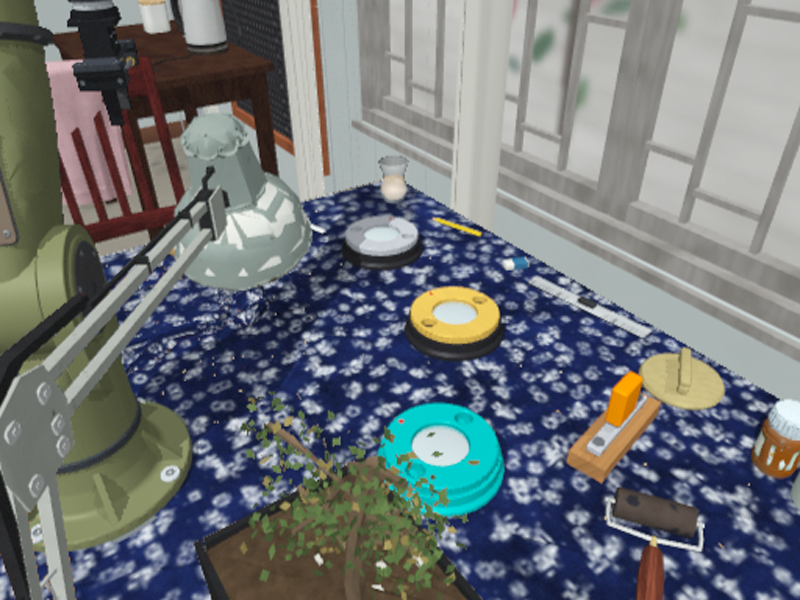

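The top picture shows the silver ring at (270,223), the brass ring at (427,254), a turquoise look-alike at (543,362), and the orange-handled wrench in its block at (603,238). Other orange, yellow or brass-coloured things are the yellow disc (581,162), the pencil (283,135) and the orange-brown block (147,401). I choose the wrench at (603,238) and the brass ring at (427,254), and check both in one crop.

```bash
cat > h.py <<'E'
from bench import *
import cv2,numpy as np
from scipy.spatial.transform import Rotation as R
def cam(n):
    c=calibration(n);f=192/np.tan(np.radians(c['vfov']/2))
    return R.from_rotvec(c['rvec']).as_matrix(),np.array(c['tvec']),f,c['cx'],c['cy']
def ray(n,u,v,z):
    M,t,f,cx,cy=cam(n);d=M.T@np.array([(u-cx)/f,(v-cy)/f,1]);o=-M.T@t
    return o+d*(z-o[2])/d[2]
def proj(n,p):
    M,t,f,cx,cy=cam(n);q=M@np.array(p)+t;return q[:2]/q[2]*f+[cx,cy]
def crop(n,u0,v0,u1,v1,k,name):
    a=get_image(n)[v0:v1,u0:u1,::-1];a=cv2.resize(a,None,fx=k,fy=k,interpolation=cv2.INTER_CUBIC);cv2.imwrite("pics/"+name,a);return a
E
python3 - <<'E'
from h import *
a=get_image("top")[:,:,::-1]
p=[cv2.resize(a[v:v+60,u:u+60],(396,396),interpolation=cv2.INTER_CUBIC) for u,v in((244,132),(356,128))]
cv2.imwrite("pics/c1.png",np.hstack(p))
E
```

```text
(no output)
```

View pics/c1.png

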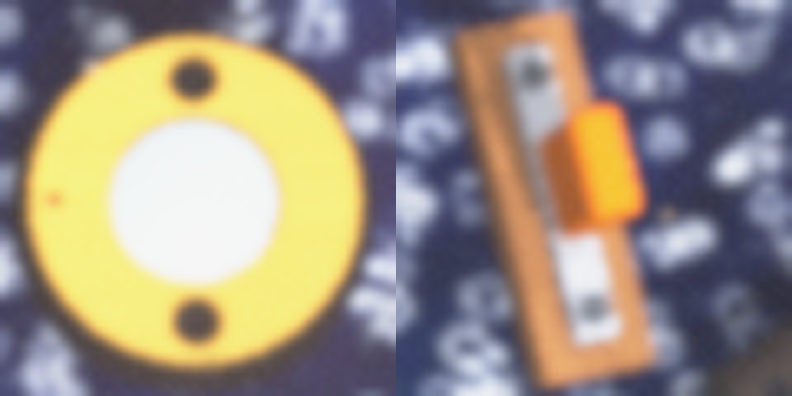

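```bash
cat >> h.py <<'E'
def px(x,y,u0,v0,k): return (x+.5)/k-.5+u0,(y+.5)/k-.5+v0
E
python3 - <<'E'
from h import *
from scipy.optimize import least_squares
B=lambda x,y,z:ray("top",*px(x,y,244,132,6.6),z)
W=lambda x,y,z:ray("top",*px(x,y,356,128,6.6),z)
h1,h2,d,c=[B(*q,.038) for q in((193,78),(198,320),(55,199),(195.5,199.5))]
print(h1,h2,d,c,np.linalg.norm(h1-h2),np.degrees(np.arctan2(*(h1-h2)[1::-1])))
for z in(.03,.035,.04,.045,.05):
    a,b=W(139,72,z),W(198,307,z);m=W(167,191,z);t=W(213,163,z+.06)
    print(z,a,b,m,t,np.linalg.norm(a-b),np.degrees(np.arctan2(*(a-b)[1::-1])))
s=get_state();print(R.from_rotvec(s['tool_rot']).as_matrix().round(3))
# silver
for u,v in((270,223),):print(ray("top",u/1.5625,v/1.5625,.038))
# lamp
print(ray("top",325/1.5625,405/1.5625,.3),ray("top",325/1.5625,405/1.5625,.5))
import bench;print([n for n in dir(bench) if not n.startswith('_')])
E
```

```text
[ 0.56918591 -0.02507893  0.038     ] [ 0.4696403  -0.02908589  0.038     ] [0.51764064 0.02974874 0.038     ] [ 0.51891686 -0.0270982   0.038     ] 0.0996262164667016 2.3050548413727836
0.03 [ 0.59216533 -0.30701513  0.03      ] [ 0.49477305 -0.32984045  0.03      ] [ 0.54255458 -0.31786791  0.03      ] [ 0.5414528  -0.31898162  0.09      ] 0.10003125148774578 13.190051903951991
0.035 [ 0.59089903 -0.30564694  0.035     ] [ 0.49391971 -0.32837547  0.035     ] [ 0.54149864 -0.3164537   0.035     ] [ 0.54034517 -0.31748662  0.095     ] 0.09960710017977037 13.190051903951959
0.04 [ 0.58963272 -0.30427875  0.04      ] [ 0.49306637 -0.3269105   0.04      ] [ 0.5404427  -0.31503949  0.04      ] [ 0.53923754 -0.31599162  0.1       ] 0.09918294887179492 13.190051903951936
0.045 [ 0.58836642 -0.30291056  0.045     ] [ 0.49221303 -0.32544552  0.045     ] [ 0.53938675 -0.31362528  0.045     ] [ 0.53812991 -0.31449662  0.105     ] 0.0987587975638196 13.190051903951957
0.05 [ 0.58710012 -0.30154237  0.05      ] [ 0.49135969 -0.32398055  0.05      ] [ 0.53833081 -0.31221107  0.05      ] [ 0.53702228 -0.31300162  0.11      ] 0.09833464625584429 13.190051903951982
[[-0.929  0.369 -0.   ]
 [ 0.369  0.929 -0.001]
 [-0.    -0.001 -1.   ]]
[0.56393518 0.24320072 0.038     ]
[0.2661684  0.10946229 0.3       ] [0.27218564 0.08882748 0.5       ]
['MotionError', 'calibration', 'close_job', 'get_image', 'get_state', 'nose_length']
```

```bash
python3 - <<'E'
from h import *
def tri(a,b):
    A=[];
    o=[]
    for n,(u,v) in(("top",a),("scene",b)):
        p0=ray(n,u/1.5625,v/1.5625,0.);p1=ray(n,u/1.5625,v/1.5625,.5);d=p1-p0;d/=np.linalg.norm(d)
        P=np.eye(3)-np.outer(d,d);A.append(P);o.append(P@p0)
    x=np.linalg.solve(sum(A),sum(o));return x.round(3),[proj(n,x).round(1)*1.5625 for n in("top","scene")]
print("lampjoint",tri((378,455),(212,205)))
print("lamptop",tri((337,430),(212,135)))
print("shade",tri((325,403),(245,250)))
print("armend",tri((540,585),(20,400)))
print("handle",tri((603.5,238.8),(631,384)))
for z in(.02,.03,.04,.05):
    m=ray("top",*px(213,163,356,128,6.6),z+.06)
    print(z,proj("scene",m)*1.5625)
E
python3 - <<'E'
import sys;sys.path.insert(0,'.')
from h import *
crop("scene",350,225,440,315,6.6,"c2.png")
E
```

```text
lampjoint (array([0.206, 0.039, 0.274]), [array([378.90625, 452.5    ]), array([208.90625, 205.15625])])
lamptop (array([0.238, 0.09 , 0.334]), [array([337.34375, 429.0625 ]), array([210.9375, 135.    ])])
shade (array([0.266, 0.124, 0.156]), [array([325.3125 , 402.34375]), array([244.21875, 250.     ])])
armend (array([ 0.007, -0.175,  0.251]), [array([539.21875, 610.78125]), array([ 66.5625, 393.75  ])])
handle (array([ 0.543, -0.318,  0.09 ]), [array([605.46875, 236.875  ]), array([627.03125, 384.6875 ])])
0.02 [628.45465205 392.91383614]
0.03 [626.81053768 385.80838947]
0.04 [625.14525384 378.6114537 ]
0.05 [623.45838902 371.32125038]
```

View pics/c2.png

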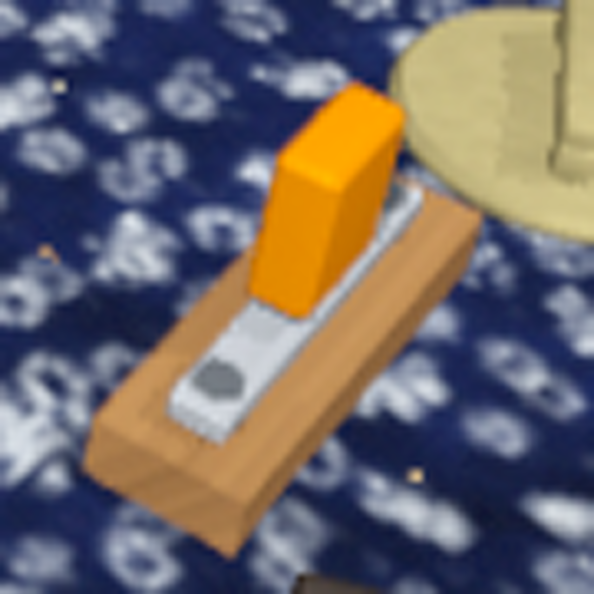

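The crop confirms an upright orange handle whose top is centred at about (345,135) in the crop. That puts the bar top at about z=0.032 and the wrench at about (0.541,-0.318), heading 13°. The lamp tops out at about 0.33 m, so I'll go round it with a via point.

Emit:
{"api": "send_rows", "payload": {"xyz": [[-39,-17,0],[-78,-34,0],[-117,-52,0],[-156,-69,0],[-195,-86,0],[-234,-103,0],[-273,-120,0],[-312,-138,0],[-351,-155,0],[-390,-172,0]], "dr": [[0,0,-0.06],[0,0,-0.12],[0,0,-0.18],[0,0,-0.24],[0,0,-0.3],[0,0,-0.36],[0,0,-0.42],[0,0,-0.48],[0,0,-0.54],[0,0,-0.61]], "jaw": 60, "grip_force": 30}}

```text
time: 1.03
position: [0.5331, 0.3055, 0.2396]
tool_rot: [-0.369, 3.12, 0.0]
ft_force: [0.6, 1.2, 0.2]
grip_width: 0.689
grip_force: 0.0
```

```bash
cat >> h.py <<'E'
def to(xyz,head):
    "tool-frame shift (mm) and rotvec from measured pose to a tool-down pose with tool x at heading (deg)"
    s=get_state();M=R.from_rotvec(s['tool_rot']).as_matrix();h=np.radians(head)
    T=np.array([[np.cos(h),np.sin(h),0],[np.sin(h),-np.cos(h),0],[0,0,-1]])
    print("t",round(s['time'],2),"pos",s['position'].round(4),"head",np.degrees(np.arctan2(M[1,0],M[0,0])).round(2),"tilt",M[:,2].round(4),"F",s['ft_force'].round(1),"T",s['torque'].round(2),"grip",round(s['grip_width']*87,1),round(s['grip_force'],1),"q",s['joint_positions'].round(2))
    print("shift",(M.T@(np.array(xyz)-s['position'])*1000).round(1),"dr",R.from_matrix(M.T@T).as_rotvec().round(3))
E
python3 -c "
from h import *
print(nose_length)
to((.541,-.318,.24),193.2)"
```

```text
0.017
t 1.03 pos [0.5331 0.3055 0.2396] head -166.52 tilt [ 1.e-04  2.e-04 -1.e+00] F [0.6 1.2 0.2] T [ 0.08 -0.07  0.08] grip 59.9 0.0 q [-0.65  0.24  0.11  1.55 -0.03  1.35  1.26]
shift [ 1.377e+02 -6.081e+02 -5.000e-01] dr [0.    0.    0.005]
```

Emit:
{"api": "send_rows", "payload": {"xyz": [[9,-38,0],[17,-76,0],[26,-114,0],[34,-152,0],[43,-190,0],[52,-228,0],[60,-266,0],[69,-304,0],[77,-342,0],[86,-380,0]], "dr": [[0,0,0],[0,0,0],[0,0,0],[0,0,0],[0,0,0],[0,0,0],[0,0,0],[0,0,0],[0,0,0],[0,0,0]]}}

```text
time: 1.87
position: [0.5355, -0.0841, 0.2397]
tool_rot: [-0.364, 3.12, 0.0]
ft_force: [0.3, 0.5, -0.2]
grip_width: 0.691
grip_force: 0.0
```

```bash
python3 -c "
from h import *
to((.541,-.318,.18),193.2)"
```

```text
t 1.87 pos [ 0.5355 -0.0841  0.2397] head -166.68 tilt [ 5.e-04  3.e-04 -1.e+00] F [ 0.3  0.5 -0.2] T [ 0.1  -0.01 -0.06] grip 60.1 0.0 q [-0.26  0.09  0.39  1.73 -0.04  1.33  1.94]
shift [  48.6 -228.9   59.6] dr [0.    0.001 0.002]
```

Emit:
{"api": "send_rows", "payload": {"xyz": [[7,-34,9],[14,-68,18],[21,-102,27],[28,-136,36],[35,-170,45],[42,-200,53],[48,-226,60],[48,-226,60],[48,-226,60],[48,-226,60]], "dr": [[0,0,0],[0,0,0],[0,0,0],[0,0,0],[0,0,0],[0,0,0],[0,0,0],[0,0,0],[0,0,0],[0,0,0]]}}

```text
time: 2.7
position: [0.5414, -0.3125, 0.1793]
tool_rot: [0.365, -3.12, -0.002]
ft_force: [0.2, 1.2, 0.0]
grip_width: 0.685
grip_force: 0.0
```

```bash
python3 -c "
from h import *
to((.541,-.318,.072),193.2)
crop('top',340,110,430,200,6.6,'c3.png')"
```

```text
t 2.7 pos [ 0.5414 -0.3125  0.1793] head -166.67 tilt [-2.0e-04  1.1e-03 -1.0e+00] F [0.2 1.2 0. ] T [ 0.07 -0.08  0.04] grip 59.6 0.0 q [ 0.05  0.33  0.54  1.61 -0.18  1.25  2.42]
shift [  1.6  -5.4 107.3] dr [0.001 0.    0.002]
```

View pics/c3.png

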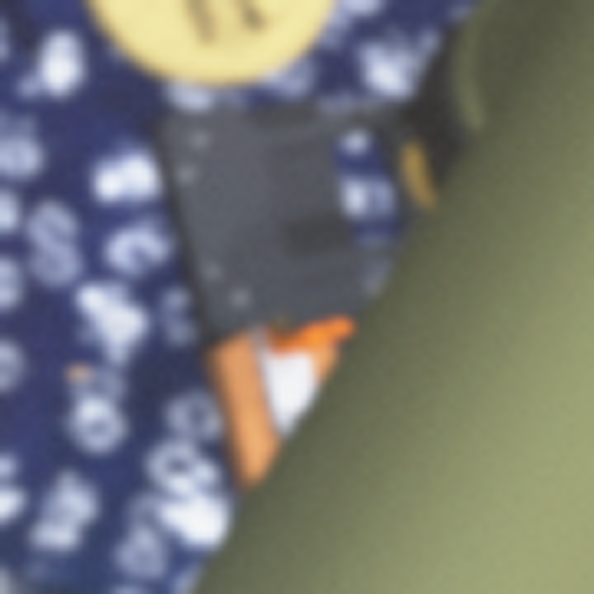

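The gripper now hides the handle, and only the block is visible beside it. I'll descend on the measured position.

Emit:
{"api": "send_rows", "payload": {"xyz": [[2,-5,20],[2,-5,45],[2,-5,70],[2,-5,90],[2,-5,105],[2,-5,111],[2,-5,111],[2,-5,111],[2,-5,111],[2,-5,111]], "dr": [[0,0,0.002],[0,0,0.002],[0,0,0.002],[0,0,0.002],[0,0,0.002],[0,0,0.002],[0,0,0.002],[0,0,0.002],[0,0,0.002],[0,0,0.002]]}}

```text
time: 3.58
position: [0.5414, -0.3189, 0.0701]
tool_rot: [-0.361, 3.118, -0.002]
ft_force: [0.1, -0.4, 0.4]
grip_width: 0.691
grip_force: 0.0
```

```bash
python3 -c "
from h import *
to((.541,-.318,.068),193.2)
crop('scene',350,205,440,295,6.6,'c4.png')"
```

```text
t 3.58 pos [ 0.5414 -0.3189  0.0701] head -166.79 tilt [ 2.5e-03 -8.0e-04 -1.0e+00] F [ 0.1 -0.4  0.4] T [0.11 0.02 0.  ] grip 60.1 0.0 q [ 0.08  0.44  0.51  1.71 -0.24  1.05  2.47]
shift [0.2 1.  2.1] dr [-0.001  0.002  0.   ]
```

View pics/c4.png

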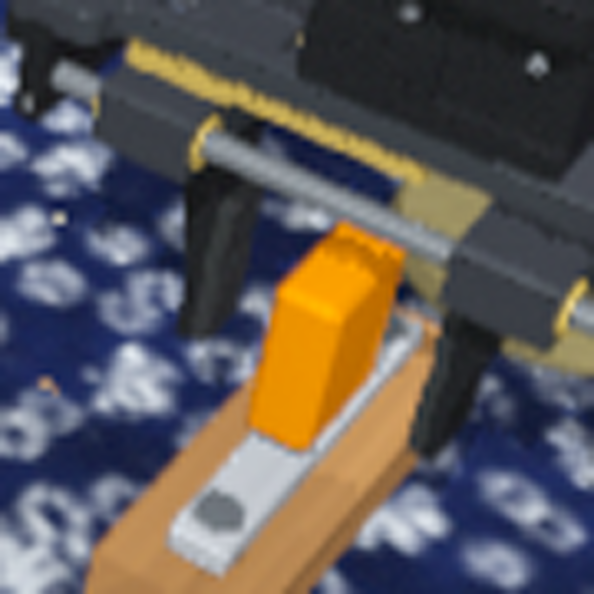

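The fingers straddle the handle, with tips at about (210,320) and (435,430) in the crop. I'll close and then lift.

Emit:
{"api": "send_rows", "payload": {"xyz": [[0,0,0],[0,0,0],[0,0,0],[0,0,0],[0,0,0],[0,0,0],[0,0,0],[0,0,0],[0,0,0],[0,0,0]], "dr": [[0,0,0],[0,0,0],[0,0,0],[0,0,0],[0,0,0],[0,0,0],[0,0,0],[0,0,0],[0,0,0],[0,0,0]], "jaw": 10, "grip_force": 45}}

```text
time: 4.47
position: [0.5403, -0.3185, 0.0685]
tool_rot: [0.361, -3.121, -0.001]
ft_force: [0.1, 0.3, 1.1]
grip_width: 0.23
grip_force: 45.0
```

Emit:
{"api": "send_rows", "payload": {"xyz": [[0,0,-4],[0,0,-8],[0,0,-14],[0,0,-20],[0,0,-30],[0,0,-42],[0,0,-56],[0,0,-70],[0,0,-80],[0,0,-80]], "dr": [[0,0,0],[0,0,0],[0,0,0],[0,0,0],[0,0,0],[0,0,0],[0,0,0],[0,0,0],[0,0,0],[0,0,0]]}}

```text
time: 5.3
position: [0.542, -0.3198, 0.1523]
tool_rot: [-0.36, 3.116, -0.004]
ft_force: [0.6, -0.3, -1.7]
grip_width: 0.231
grip_force: 45.0
```

```bash
python3 -c "
from h import *
to((.519,-.0275,.15),182.3)"
```

```text
t 5.3 pos [ 0.542  -0.3198  0.1523] head -166.81 tilt [ 0.0054 -0.0022 -1.    ] F [ 0.6 -0.3 -1.7] T [ 0.07 -0.04 -0.01] grip 20.1 45.0 q [ 0.06  0.36  0.54  1.64 -0.19  1.19  2.44]
shift [-44.3 289.8   1.5] dr [-0.003  0.005  0.19 ]
```

Emit:
{"api": "send_rows", "payload": {"xyz": [[-5,34,0],[-10,68,0],[-16,102,0],[-21,136,0],[-26,170,0],[-31,204,0],[-36,238,0],[-40,262,0],[-43,280,0],[-44,289,0]], "dr": [[0,0,0.019],[0,0,0.038],[0,0,0.057],[0,0,0.076],[0,0,0.095],[0,0,0.114],[0,0,0.133],[0,0,0.152],[0,0,0.171],[0,0,0.19]]}}

```text
time: 6.13
position: [0.5168, -0.0235, 0.1484]
tool_rot: [0.068, -3.141, -0.003]
ft_force: [0.6, 0.2, -2.2]
grip_width: 0.228
grip_force: 45.0
```

```bash
python3 -c "
from h import *
to((.519,-.0275,.098),182.3)"
```

```text
t 6.13 pos [ 0.5168 -0.0235  0.1484] head -177.5 tilt [-4.0e-04  1.6e-03 -1.0e+00] F [ 0.6  0.2 -2.2] T [ 0.    0.04 -0.03] grip 19.9 45.0 q [-0.37  0.11  0.39  1.91 -0.05  1.14  1.65]
shift [-2.  -4.2 50.4] dr [ 0.002 -0.     0.003]
```

Emit:
{"api": "send_rows", "payload": {"xyz": [[-2,-4,5],[-2,-4,15],[-2,-4,25],[-2,-4,35],[-2,-4,42],[-2,-4,47],[-2,-4,47],[-2,-4,47],[-2,-4,47],[-2,-4,47]], "dr": [[0.002,0,0.003],[0.002,0,0.003],[0.002,0,0.003],[0.002,0,0.003],[0.002,0,0.003],[0.002,0,0.003],[0.002,0,0.003],[0.002,0,0.003],[0.002,0,0.003],[0.002,0,0.003]]}}

```text
time: 6.97
position: [0.5199, -0.0312, 0.1021]
tool_rot: [-0.058, 3.14, -0.003]
ft_force: [-0.2, -0.1, -2.8]
grip_width: 0.227
grip_force: 45.0
```

```bash
python3 -c "
from h import *
to((.519,-.0275,.084),182.3)
crop('scene',245,160,335,235,8,'c5.png')"
```

```text
t 6.97 pos [ 0.5199 -0.0312  0.1021] head -177.87 tilt [ 0.0013 -0.0019 -1.    ] F [-0.2 -0.1 -2.8] T [0.03 0.05 0.01] grip 19.8 45.0 q [-0.35  0.16  0.39  1.95 -0.07  1.04  1.68]
shift [ 0.8  3.8 18.1] dr [-0.002  0.001 -0.003]
```

View pics/c5.png

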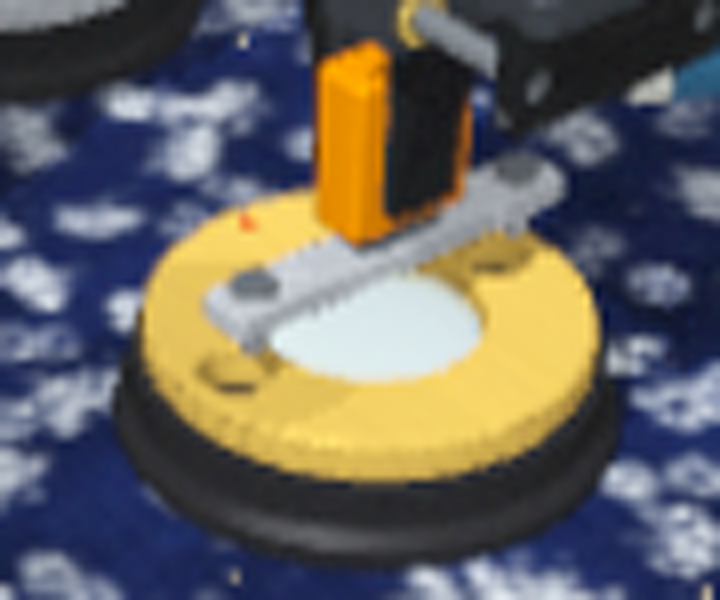

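The wrench hangs above the brass ring. The bar's pin heads are at (255,285) and (518,168) in the crop, the holes at (238,372) and (500,255).

```bash
python3 -c "
from h import *
P=lambda x,y,z:ray('scene',*px(x,y,245,160,8),z)
for q,z in(((255,285),.066),((518,168),.066),((238,372),.038),((500,255),.038)):print(P(*q,z))"
```

```text
[ 0.47741221 -0.02846471  0.066     ]
[ 0.5787076  -0.02428875  0.066     ]
[ 0.47179533 -0.02875408  0.038     ]
[ 0.57251191 -0.02604404  0.038     ]
```

Emit:
{"api": "send_rows", "payload": {"xyz": [[3,2,0],[3,2,2],[3,2,4],[3,2,6],[3,2,8],[3,2,10],[3,2,12],[3,2,12],[3,2,12],[3,2,12]], "dr": [[0,0,0],[0,0,0],[0,0,0],[0,0,0],[0,0,0],[0,0,0],[0,0,0],[0,0,0],[0,0,0],[0,0,0]]}}

```text
time: 7.85
position: [0.5164, -0.0293, 0.0896]
tool_rot: [-0.058, 3.141, -0.003]
ft_force: [-0.2, 0.1, -2.4]
grip_width: 0.23
grip_force: 45.0
```

```bash
python3 -c "
from h import *
to((.517,-.0295,.084),182.3)
crop('scene',245,160,335,235,8,'c6.png')"
```

```text
t 7.85 pos [ 0.5164 -0.0293  0.0896] head -177.87 tilt [ 2.e-04 -2.e-03 -1.e+00] F [-0.2  0.1 -2.4] T [0.05 0.03 0.  ] grip 20.0 45.0 q [-0.36  0.17  0.39  1.96 -0.08  1.02  1.68]
shift [-0.6 -0.2  5.6] dr [-0.002  0.    -0.003]
```

View pics/c6.png

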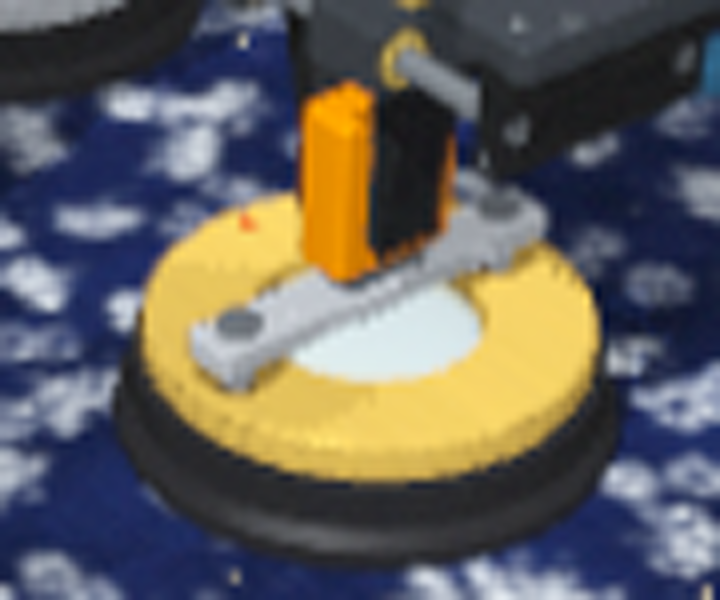

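The pins are entering the holes without contact force; the pin heads are now at (240,324) and (502,207). I'll lower until the bar touches.

Emit:
{"api": "send_rows", "payload": {"xyz": [[0,0,1],[0,0,2],[0,0,3],[0,0,4],[0,0,5],[0,0,5.5],[0,0,6],[0,0,6],[0,0,6],[0,0,6]], "dr": [[0,0,0],[0,0,0],[0,0,0],[0,0,0],[0,0,0],[0,0,0],[0,0,0],[0,0,0],[0,0,0],[0,0,0]]}}

```text
time: 8.73
position: [0.5164, -0.0293, 0.0836]
tool_rot: [-0.059, 3.141, -0.003]
ft_force: [0.4, -0.7, -3.1]
grip_width: 0.226
grip_force: 45.0
```

```bash
python3 -c "
from h import *
to((.517,-.0295,.084),182.3)"
```

```text
t 8.73 pos [ 0.5164 -0.0293  0.0836] head -177.87 tilt [ 2.e-04 -2.e-03 -1.e+00] F [ 0.4 -0.7 -3.1] T [ 0.07 -0.   -0.03] grip 19.6 45.0 q [-0.35  0.18  0.39  1.97 -0.08  1.    1.68]
shift [-0.6 -0.2 -0.4] dr [-0.002  0.    -0.003]
```

Still no contact, so I'll lower further in small steps.

Emit:
{"api": "send_rows", "payload": {"xyz": [[0,0,0.5],[0,0,1],[0,0,1.3],[0,0,1.6],[0,0,2],[0,0,2],[0,0,2],[0,0,2],[0,0,2],[0,0,2]], "dr": [[0,0,0],[0,0,0],[0,0,0],[0,0,0],[0,0,0],[0,0,0],[0,0,0],[0,0,0],[0,0,0],[0,0,0]]}}

```text
time: 9.57
position: [0.5164, -0.0293, 0.0824]
tool_rot: [-0.058, 3.141, -0.002]
ft_force: [-2.8, 0.3, 5.1]
grip_width: 0.223
grip_force: 45.0
```

```bash
python3 -c "
from h import *
to((.517,-.0295,.082),182.3)"
```

```text
t 9.57 pos [ 0.5164 -0.0293  0.0824] head -177.87 tilt [ 2.0e-04 -1.6e-03 -1.0e+00] F [-2.8  0.3  5.1] T [0.   0.69 0.01] grip 19.4 45.0 q [-0.35  0.18  0.39  1.97 -0.08  1.    1.68]
shift [-0.6 -0.2  0.4] dr [-0.002  0.    -0.003]
```

Emit:
{"api": "send_rows", "payload": {"xyz": [[0,0,-0.5],[0,0,-0.5],[0,0,-0.5],[0,0,-0.5],[0,0,-0.5],[0,0,-0.5],[0,0,-0.5],[0,0,-0.5],[0,0,-0.5],[0,0,-0.5]], "dr": [[0,0,0.06],[0,0,0.12],[0,0,0.18],[0,0,0.24],[0,0,0.3],[0,0,0.36],[0,0,0.42],[0,0,0.48],[0,0,0.54],[0,0,0.6]]}}

```text
time: 10.4
position: [0.5166, -0.0272, 0.0824]
tool_rot: [0.874, 3.017, 0.001]
ft_force: [-0.8, 4.4, 1.2]
grip_width: 0.231
grip_force: 45.0
```

```bash
python3 -c "
from h import *
to((.517,-.0295,.082),182.3)"
```

```text
t 10.4 pos [ 0.5166 -0.0272  0.0824] head 147.68 tilt [ 6.e-04  7.e-04 -1.e+00] F [-0.8  4.4  1.2] T [0.99 0.14 0.16] grip 20.1 45.0 q [-0.41  0.19  0.45  1.97 -0.1   1.    1.09]
shift [-1.6 -1.8  0.4] dr [ 0.001  0.    -0.604]
```

Emit:
{"api": "send_rows", "payload": {"xyz": [[0,0,0],[0,0,0],[0,0,0],[0,0,0],[0,0,0],[0,0,0],[0,0,0],[0,0,0],[0,0,0],[0,0,0]], "dr": [[0,0,0.025],[0,0,0.05],[0,0,0.075],[0,0,0.1],[0,0,0.125],[0,0,0.15],[0,0,0.175],[0,0,0.2],[0,0,0.21],[0,0,0.21]]}}

```text
time: 11.23
position: [0.5168, -0.0272, 0.0824]
tool_rot: [1.182, 2.91, 0.001]
ft_force: [-1.3, 7.5, 1.3]
grip_width: 0.229
grip_force: 45.0
```

```bash
python3 -c "
from h import *
to((.517,-.0295,.082),182.3)
crop('scene',245,160,335,235,8,'c7.png')"
```

```text
t 11.23 pos [ 0.5168 -0.0272  0.0824] head 135.79 tilt [ 1.e-03  6.e-04 -1.e+00] F [-1.3  7.5  1.3] T [1.53 0.1  0.12] grip 19.9 45.0 q [-0.43  0.19  0.48  1.97 -0.1   1.    0.89]
shift [-1.7 -1.5  0.4] dr [ 0.001  0.001 -0.812]
```

View pics/c7.png

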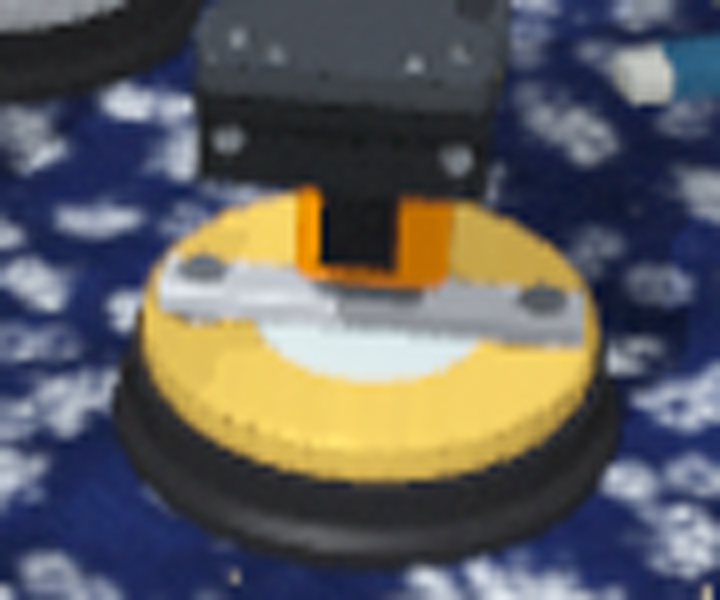

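The bar lies flat on the ring, with pin heads at (203,266) and (545,298), and the wrench is turning it. I'll continue, relieving the side force.

Emit:
{"api": "send_rows", "payload": {"xyz": [[0.3,0.3,0],[0.6,0.6,0],[1,1,0],[1,1,0],[1,1,0],[1,1,0],[1,1,0],[1,1,0],[1,1,0],[1,1,0]], "dr": [[0,0,0.012],[0,0,0.024],[0,0,0.036],[0,0,0.048],[0,0,0.06],[0,0,0.072],[0,0,0.084],[0,0,0.096],[0,0,0.1],[0,0,0.1]]}}

```text
time: 12.12
position: [0.5168, -0.0267, 0.0824]
tool_rot: [1.327, 2.846, 0.0]
ft_force: [-0.2, 6.5, 2.5]
grip_width: 0.223
grip_force: 45.0
```

```bash
python3 -c "
from h import *
to((.517,-.0295,.082),182.3)"
```

```text
t 12.12 pos [ 0.5168 -0.0267  0.0824] head 130.0 tilt [ 1.e-03 -5.e-04 -1.e+00] F [-0.2  6.5  2.5] T [1.41 0.08 0.15] grip 19.4 45.0 q [-0.44  0.19  0.49  1.97 -0.1   1.    0.79]
shift [-2.3 -1.6  0.4] dr [-0.     0.001 -0.913]
```

Emit:
{"api": "send_rows", "payload": {"xyz": [[0.3,0.3,0],[0.6,0.6,0],[1,1,0],[1,1,0],[1,1,0],[1,1,0],[1,1,0],[1,1,0],[1,1,0],[1,1,0]], "dr": [[0,0,0.012],[0,0,0.024],[0,0,0.036],[0,0,0.048],[0,0,0.06],[0,0,0.072],[0,0,0.084],[0,0,0.096],[0,0,0.1],[0,0,0.1]]}}

```text
time: 12.95
position: [0.5168, -0.0263, 0.0824]
tool_rot: [1.469, 2.775, -0.002]
ft_force: [-0.8, 4.9, 5.2]
grip_width: 0.221
grip_force: 45.0
```

```bash
python3 -c "
from h import *
to((.517,-.0295,.082),182.3)"
```

```text
t 12.95 pos [ 0.5168 -0.0263  0.0824] head 124.22 tilt [ 8.0e-04 -1.6e-03 -1.0e+00] F [-0.8  4.9  5.2] T [1.15 0.05 0.15] grip 19.3 45.0 q [-0.46  0.19  0.5   1.97 -0.1   1.    0.69]
shift [-2.8 -1.7  0.4] dr [-1.000e-03  2.000e-03 -1.014e+00]
```

Emit:
{"api": "send_rows", "payload": {"xyz": [[0,0,0],[0,0,0],[0,0,0],[0,0,0],[0,0,0],[0,0,0],[0,0,0],[0,0,0],[0,0,0],[0,0,0]], "dr": [[0,0,0.012],[0,0,0.024],[0,0,0.036],[0,0,0.048],[0,0,0.06],[0,0,0.072],[0,0,0.084],[0,0,0.096],[0,0,0.1],[0,0,0.1]]}}

```text
time: 13.78
position: [0.5194, -0.0249, 0.0825]
tool_rot: [1.597, 2.698, 0.003]
ft_force: [6.6, 6.0, -2.3]
grip_width: 0.228
grip_force: 45.9
```

```bash
python3 -c "
from h import *
to((.517,-.0295,.082),182.3)"
```

```text
t 13.78 pos [ 0.5194 -0.0249  0.0825] head 118.76 tilt [ 0.0066 -0.0016 -1.    ] F [ 6.6  6.  -2.3] T [ 1.84 -1.65  1.25] grip 19.8 45.9 q [-0.47  0.19  0.51  1.97 -0.11  1.    0.59]
shift [-2.9 -4.3  0.5] dr [ 0.002  0.007 -1.109]
```

Torque rose to 1.25 N m, so this looks like the stop. I'll push slightly more to confirm.

Emit:
{"api": "send_rows", "payload": {"xyz": [[0,0,0],[0,0,0],[0,0,0],[0,0,0],[0,0,0],[0,0,0],[0,0,0],[0,0,0],[0,0,0],[0,0,0]], "dr": [[0,0,0.005],[0,0,0.01],[0,0,0.015],[0,0,0.02],[0,0,0.025],[0,0,0.03],[0,0,0.03],[0,0,0.03],[0,0,0.03],[0,0,0.03]]}}

```text
time: 14.62
position: [0.5192, -0.0247, 0.0825]
tool_rot: [1.637, 2.675, 0.003]
ft_force: [5.3, 6.6, -1.3]
grip_width: 0.235
grip_force: 46.8
```

```bash
python3 -c "
from h import *
to((.517,-.0295,.082),182.3)
a=get_image('top')[:,:,::-1];b=get_image('scene')[:,:,::-1]
r=lambda i,u,v:cv2.resize(i[v:v+70,u:u+70],(400,400),interpolation=cv2.INTER_CUBIC)
cv2.imwrite('pics/c8.png',np.hstack([r(a,239,127),r(b,255,165)]))"
```

```text
t 14.62 pos [ 0.5192 -0.0247  0.0825] head 117.07 tilt [ 0.0061 -0.0014 -1.    ] F [ 5.3  6.6 -1.3] T [ 1.85 -1.45  1.31] grip 20.4 46.8 q [-0.47  0.19  0.51  1.97 -0.11  1.    0.56]
shift [-3.3 -4.1  0.5] dr [ 0.002  0.006 -1.138]
```

View pics/c8.png

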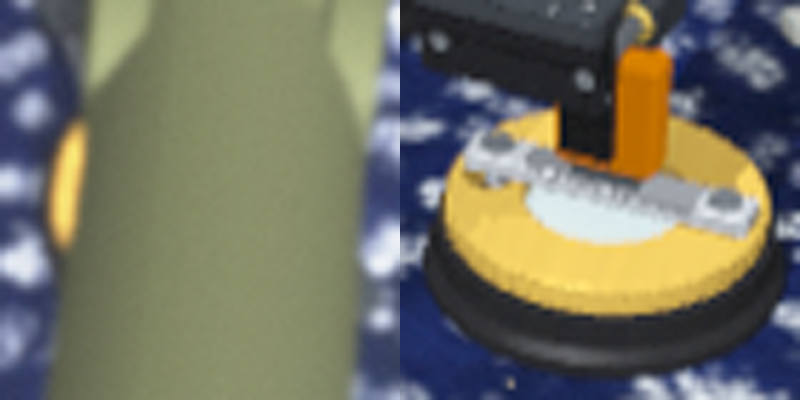

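In the right panel a bit of hole shows on the trailing side of the left bar end at (487,180), with the pin heads at (500,142) and (725,202). I'll check numerically that the bar is level and seated.

```bash
python3 -c "
from h import *
k=400/70
for q in((100,142),(325,202)):
  for z in(.048,.054):print(q,z,ray('scene',*px(*q,255,165,k),z))
c=np.array([.519,-.027]);
for h in (117.07,124.5):
  d=np.array([np.cos(np.radians(h)),np.sin(np.radians(h))])*.05
  for s in(1,-1):
    p=[*(c+s*d),.048]; x=proj('scene',p); print(h,((x-[255,165]+.5)*k-.5).round())
"
```

```text
(100, 142) 0.048 [0.49950677 0.0177946  0.048     ]
(100, 142) 0.054 [0.49410282 0.01059034 0.054     ]
(325, 202) 0.048 [ 0.5477658  -0.06966834  0.048     ]
(325, 202) 0.054 [ 0.54181989 -0.0758904   0.054     ]
117.07 [ 94. 145.]
117.07 [317. 209.]
124.5 [ 88. 153.]
124.5 [322. 201.]
```

The two pin heads come out 99.9 mm apart at the seated height, so the bar is seated, and the ring is at the stop. I'll unwind a hair within the play, open, and retreat straight up.

Emit:
{"api": "send_rows", "payload": {"xyz": [[0,0,0],[0,0,0],[0,0,0],[0,0,0],[0,0,0],[0,0,0],[0,0,0],[0,0,0],[0,0,0],[0,0,0]], "dr": [[0,0,-0.01],[0,0,-0.02],[0,0,-0.03],[0,0,-0.04],[0,0,-0.045],[0,0,-0.045],[0,0,-0.045],[0,0,-0.045],[0,0,-0.045],[0,0,-0.045]]}}

```text
time: 15.55
position: [0.5191, -0.0247, 0.0825]
tool_rot: [1.581, 2.708, 0.004]
ft_force: [5.8, 7.2, -1.9]
grip_width: 0.232
grip_force: 44.8
```

Emit:
{"api": "send_rows", "payload": {"xyz": [[0,0,0],[0,0,0],[0,0,0],[0,0,0],[0,0,0],[0,0,0],[0,0,0],[0,0,0],[0,0,0],[0,0,0]], "dr": [[0,0,0],[0,0,0],[0,0,0],[0,0,0],[0,0,0],[0,0,0],[0,0,0],[0,0,0],[0,0,0],[0,0,0]], "jaw": 60}}

```text
time: 16.38
position: [0.5164, -0.0265, 0.0821]
tool_rot: [1.585, 2.711, -0.003]
ft_force: [-1.0, -0.4, 0.6]
grip_width: 0.685
grip_force: 0.0
```

Emit:
{"api": "send_rows", "payload": {"xyz": [[0,0,-5],[0,0,-15],[0,0,-30],[0,0,-50],[0,0,-75],[0,0,-100],[0,0,-125],[0,0,-145],[0,0,-150],[0,0,-150]], "dr": [[0,0,0],[0,0,0],[0,0,0],[0,0,0],[0,0,0],[0,0,0],[0,0,0],[0,0,0],[0,0,0],[0,0,0]]}}

```text
time: 17.22
position: [0.5176, -0.0263, 0.2345]
tool_rot: [1.583, 2.708, 0.002]
ft_force: [0.2, -0.9, 0.7]
grip_width: 0.691
grip_force: 0.0
```

```bash
python3 -c "
from h import *
to((.517,-.25,.3),118)
"
```

```text
t 17.22 pos [ 0.5176 -0.0263  0.2345] head 119.39 tilt [ 0.0046 -0.001  -1.    ] F [ 0.2 -0.9  0.7] T [-0.12  0.07 -0.05] grip 60.1 0.0 q [-0.5   0.03  0.51  1.8  -0.01  1.31  0.53]
shift [-194.8 -110.1  -65.2] dr [0.004 0.003 0.024]
```

Now I'll move aside to the right so the top camera can see the ring.

Emit:
{"api": "send_rows", "payload": {"xyz": [[-20,-11,0],[-45,-26,0],[-75,-42,0],[-105,-60,0],[-135,-77,0],[-165,-94,0],[-190,-108,0],[-205,-116,0],[-210,-119,0],[-210,-119,0]], "dr": [[0,0,0],[0,0,0],[0,0,0],[0,0,0],[0,0,0],[0,0,0],[0,0,0],[0,0,0],[0,0,0],[0,0,0]]}}

```text
time: 18.05
position: [0.5146, -0.269, 0.2313]
tool_rot: [-1.589, -2.709, 0.005]
ft_force: [0.5, 1.0, -0.8]
grip_width: 0.69
grip_force: 0.0
```

```bash
python3 -c "
from h import *
to((.517,-.25,.3),118)
a=get_image('top')[:,:,::-1];b=get_image('scene')[:,:,::-1]
r=lambda i,u,v:cv2.resize(i[v:v+70,u:u+70],(400,400),interpolation=cv2.INTER_CUBIC)
cv2.imwrite('pics/c9.png',np.hstack([r(a,239,127),r(b,255,165)]))"
```

```text
t 18.05 pos [ 0.5146 -0.269   0.2313] head 119.2 tilt [-0.0022 -0.0022 -1.    ] F [ 0.5  1.  -0.8] T [-0.08 -0.02 -0.02] grip 60.1 0.0 q [-0.19  0.21  0.72  1.66 -0.14  1.32  1.06]
shift [ 15.3  11.1 -68.7] dr [-0.003  0.001  0.021]
```

View pics/c9.png

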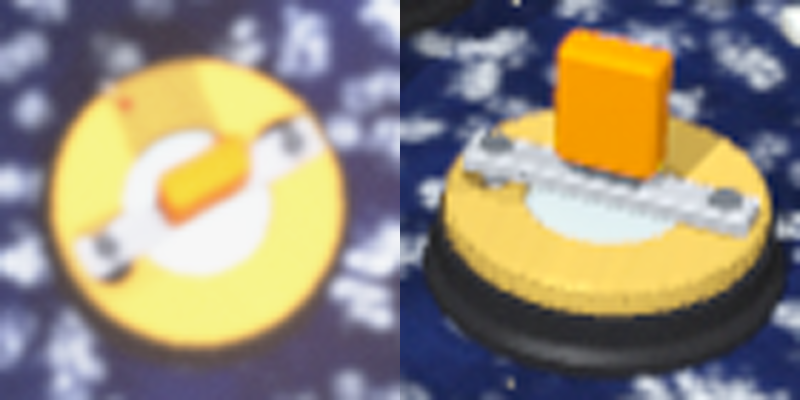

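The wrench stands in the brass ring with the bar flat. The red dot, now at (125,104) in the left panel, has moved about 0.93 rad clockwise, and the turn ended against a firm stop at 1.3 N m. I'm handing it in.

```bash
python3 -c "
from bench import *
print(close_job())"
```

```text
the job is handed in; nothing more can be done
None
```

I handed the job in at about 18 s: the brass ring is turned clockwise to its firm stop (about 0.93 rad, torque rising to 1.3 N m), and the wrench is released, standing seated in the ring; the silver ring was never touched, though I couldn't see the housing's white line to confirm the dot meets it.

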